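Rock a carved seal out of its holder

ROBOT

A 6-joint arm with a two-finger parallel gripper is mounted at the origin on the work surface. World frame = base frame: x ahead of the robot, y to its left, z up, the work surface at z = 0. Lengths are in m, angles in rad, forces in N, time in s.
With the tool pointing down it reaches from about 0.4 to 0.825 m from the base axis. Payload 7 kg.
Tool frame: the origin (TCP) lies midway between the tips of the shut fingers; the grasp point (between the pads) lies arm.hold_point_z behind it (arm.hold_point_z is the distance from the TCP to the grasp point, in m); z points along the fingers, y is the line along which they close (so a half turn about z gives the same grasp; the last joint's range is limited). The gripper opens to 88 mm and grips with 3 to 60 N. Pads are 19 mm wide; open, the fingers measure 130 mm over their backs; the gripper's body (78 mm by 193 mm) begins 47 mm behind the grasp point.
Start: joints at [1.547, 0.359, 0.012, 0, -1.224, -0.288], TCP at [0.207, 0.642, 0.227] pointing down, gripper open.
Joint ranges: [-3.07, 3.07], [-1.43, 2.12], [-1.02, 1.25], [-3.03, 1.67], [-3.05, -0], [-3.03, 3.03]. Speed limits (rad/s): [2.39, 2.39, 3.01, 3.14, 3.14, 3.14].

INTERFACE

Orientations are given as [roll, pitch, yaw] about the fixed x, y, z axes, in that order (R = Rz(yaw) Ry(pitch) Rx(roll)).
In Python, from station import arm gives the robot as it stands.
- The arm moves only by the shell command python3 -m crank 'ROWS' [OPENING] [FORCE]. ROWS is JSON, a list that holds one entry, the list of rows, each a list of 4 numbers: the shift along the tool's x, y, z in units of 25 mm (1.0 is 25 mm), then the turn about the tool's z in units of 5 degrees (1.0 is 5 degrees). A call has 1 to 12 rows; each row is the pose to reach, as a shift and turn from the pose commanded when the call began, along the tool's axes at that moment; what a row does not reach only later rows make up. A row lasts 1/8 s, in which the tool goes at most 62.5 mm and 10.7 degrees, less where a joint would pass 70% of its speed; a pose out of reach is approached as far as the arm can. A call with a gripper value outside its range is refused whole. OPENING is the closure, from 0 (fully open) to 1 (shut), set as the call begins (- or left out, the last holds). The fingers move at their own pace and stop on an object; FORCE is the grip in N (left out, the last holds). Time passes only in rows, so rows that repeat a pose let the fingers close. It gives the time, the measured TCP pose, the force, the opening and the grip force at its end, in the units of the state.
- arm.get_state(): the state, without advancing time (a new reading comes with each control period).
- arm.grab_frame(name): name is "side" or "top"; returns (picture, depth): 384x512x3 uint8, red, green, blue; 384x512 float32, m along the optical axis (not along the pixel's ray), 0 where there is no reading.
- arm.get_calibration(name): a dict with "mtx" (3x3 intrinsics, pixels), "R" (3x3) and "t" (3): a world point X has camera coordinates R X + t. Camera axes: x right, y down, z forward; pixel columns grow to the right and rows downward; lengths in m; the calibration is good to about 2 mm. A picture is of the moment at which its call begins. get_calibration takes no time and is no camera call.
- arm.job_done(): hands the job in; it is judged then, once.
Trained networks look in the newest picture that a camera, given by its name, has taken for a name from the list of things; names that differ only in an ending like _2 or _b are one class to them, and where a whole thing is asked for, a point or a joint stands for the part that bears it (a point fixed in the world has none). Each returns a list of dicts, best first, with "score" (0 to 1); they miss things now and then, are a little off and sometimes report something else, mostly with a low value. They report only what shows in the picture. A call takes as long as a camera call. They do not tell look-alikes from the thing itself.
- arm.recognise(thing, camera): "extent" ([left, top, width, height] in pixels, round what is visible of it).
- arm.trace(thing, camera): "mask" (384x512 bool, what is visible of it) and "extent" ([left, top, width, height] in pixels, round what is visible of it).
The state is a dict: "t": time; "q": joint angles; "qd": joint speeds; "joint_efforts": joint torques, N m; "eef_pos": TCP position; "ee_rot": TCP orientation; "force": force on the tool from outside, world axes, zero at the start; "moment": the same for the moment, N m; "width": finger opening in m; "gripper_force": force on a finger pad.
Only numpy, scipy, OpenCV 4.12 (cv2) and the standard library are available. Lean on these libraries where they do the work, as an engineer would, in place of code of your own. Each camera call takes 0.05 s, during which the arm holds its last target. There are 200 camera calls.

TASK

Press the brass ejector plunger of the seal-carving holder down to its stop to start the stone seal, then take the seal and rock it in its socket, leaning it a good six degrees first towards the red jaw and then towards the black jaw, and the same once more, while its foot is still inside. Only then draw it out and finish still holding it in the gripper, upright and still, directly over the socket with its foot about 15 mm clear of the jaws. Leave the jar, the paperweight and the inkstone where they are.

Things in the scene. Friction and masses are not known exactly. Their poses are not given: they have to be found in the camera images.
- holder: Seal-carving holder, fixed to the table: dark wooden base plate 12 mm thick (x -117 to +55 mm, y -65 to +65 mm) with metal blocks, none over 40 mm high. Origin on the table straight below the socket's axis; z up. The plunger stands 85 mm from it along the holder's -x; the sprung jaws lie at +y (red cap) and -y (black cap).
- socket (a point): Centre of the socket's mouth, 40 mm above the table, level with the tops of cheeks and jaws. The socket is 18 mm deep (floor 22 mm above the table), 32 mm wide along the holder's x between fixed cheeks, 30 mm along y between the two cork-faced jaws. A seal in it can lean about 0.2 rad along the holder's y, not along x.
- red_jaw (a point): Centre of the top of the red-capped jaw (holder +y side; the block behind it is red too), 20 mm from the socket's axis, 40 mm above the table. Each jaw squeezes the seal with about 8 N (1.6 N more per mm) and gives way by up to 4 mm.
- black_jaw (a point): Centre of the top of the black-capped jaw (holder -y side; the block behind it is black too), 20 mm from the socket's axis, 40 mm above the table.
- lean_red (a point): Reference direction only, nothing to touch: its z axis leans 0.5 rad from vertical towards the red jaw. At the mouth of the socket.
- lean_black (a point): Reference direction only, nothing to touch: its z axis leans 0.5 rad from vertical towards the black jaw. At the mouth of the socket.
- seal: Loose square seal of tan stone, 30 x 30 mm and 60 mm tall, upright in the socket, white chalked top face; 0.1 to 0.2 kg. Origin at the centre of its underside, z up along it, sides parallel to the holder's x and y. At first it stands on the socket floor, top 82 mm above the table; pressing the plunger lifts it about 3.5 mm, and jaw friction keeps it there.
- plunger (a joint): Travel of the spring plunger: 0 up, 0.008 m at its stop. The spring pushes back with 3.2 N at the top and 6.4 N at the stop; lifting the seal out of the jaws' grip adds up to about 10 N. It works a pin under the seal that rises half as far; it springs back up when released.
- plunger_top (a point): Centre of the top of the round brass plunger head (28 mm across), 56 mm above the table when up, 48 mm at its stop. It moves straight down.
- paste_jar: Blue ceramic jar with white lid, 58 mm across, 45 mm tall, loose, beside the holder on the red side; origin at the centre of its underside.
- paperweight: Round brass paperweight, 56 mm across, 26 mm tall, loose, beside the holder on the black side; origin at the centre of its underside.
- inkstone: Black rectangular inkstone, 70 x 110 x 14 mm, loose, beyond the holder at its +x; origin at the centre of its underside.
There are look-alikes about, which are no part of the job. Leave any green look-alike of the seal alone.

How it is judged:
On the way, in this order (a step that is already met when the one before it is completed fails the run):
1. the plunger is pressed to within 1 mm of its stop, the seal standing in its socket (value of joint plunger above 0.007 m and z of seal in the frame of holder below 0.037 m and horizontal distance between seal and socket below 0.012 m), for 0.1 s.
2. the seal leans at least 0.06 rad (3.4 degrees) towards the red jaw, its foot still in the socket (at least 3 mm below the mouth) (angle between the z axis of seal and the z axis of lean_red, either way round below 0.44 rad and z of seal in the frame of holder below 0.037 m and horizontal distance between seal and socket below 0.012 m), for 0.05 s.
3. the seal leans at least 0.06 rad (3.4 degrees) towards the black jaw, its foot still in the socket (at least 3 mm below the mouth) (angle between the z axis of seal and the z axis of lean_black, either way round below 0.44 rad and z of seal in the frame of holder below 0.037 m and horizontal distance between seal and socket below 0.012 m), for 0.05 s.
4. the seal leans at least 0.06 rad (3.4 degrees) towards the red jaw again, its foot still in the socket (at least 3 mm below the mouth) (all of step 2), for 0.05 s.
5. the seal leans at least 0.06 rad (3.4 degrees) towards the black jaw again, its foot still in the socket (at least 3 mm below the mouth) (all of step 3), for 0.05 s.
At the end, for the whole second after the job is handed in: The gripper still holds the seal, at rest and within 0.15 rad of upright, its underside 4 to 40 mm above the socket's mouth and within 25 mm sideways of the socket's axis, touching no part of the holder; jar, paperweight and inkstone within 20 mm of where they began (z of seal in the frame of holder between 0.044 and 0.08 m and horizontal distance between seal and socket below 0.025 m and angle between seal's own z axis and vertical below 0.15 rad and contact force between seal and the fingers above 1 N and contact force between seal and holder below 0.1 N and linear speed of seal below 0.03 m/s and distance of each of paste_jar, paperweight, inkstone from where it was at the start of the episode below 0.02 m); the arm keeps its last pose, push and grip.
It fails at once if the paste jar is pushed more than 20 mm (distance of paste_jar from where it was at the start of the episode above 0.02 m).
It fails at once if the paperweight is pushed more than 20 mm (distance of paperweight from where it was at the start of the episode above 0.02 m).
It fails at once if the inkstone is pushed more than 20 mm (distance of inkstone from where it was at the start of the episode above 0.02 m).
It also fails if it takes over 45 s, if anything falls off the work surface, if the arm or the gripper's body presses on something with over 40 N, if the wrist force passes 120 N, or if a joint passes its speed limit or range.

## Working session

There is one attempt and no reset: what is moved stays moved. The work goes in short steps, Python scripts to look and compute and a shell command to move; the robot and the scene stay as the last step left them, time stands still between calls to the robot, and variables do not carry over. Pictures are saved under pics/ and viewed, at most 10 in all, crops included, and the job is handed in when it is done.

```bash
mkdir -p pics; cat > h.py <<'E'
import numpy as np, cv2
from station import arm
def grab(c,fn=None):
    p,d=arm.grab_frame(c)
    if fn: cv2.imwrite('pics/'+fn,p[:,:,::-1])
    return p,d
def world(c,d,mask):
    k=arm.get_calibration(c);K=np.array(k['mtx']);R=np.array(k['R']);t=np.array(k['t']).ravel()
    v,u=np.nonzero(mask&(d>0));z=d[v,u]
    X=np.linalg.inv(K)@np.vstack([u*z,v*z,z])
    return (R.T@(X-t[:,None])).T
E
python3 - <<'E'
from h import *
s=arm.get_state();print(s['eef_pos'],s['ee_rot'],s['width'],arm.hold_point_z)
for c in('top','side'):
    p,d=grab(c,c+'1.png')
    print(c,{k:np.round(np.array(v),3).tolist() for k,v in arm.get_calibration(c).items()})
    for n in('seal','plunger','holder','paste_jar','paperweight','inkstone'):
        for r in arm.trace(n,c)[:3]:
            w=world(c,d,r['mask']);
            if len(w)==0: print(n,'none');continue
            zt=np.percentile(w[:,2],95);top=w[w[:,2]>zt-.004]
            print(c,n,round(r['score'],2),r['extent'],'med',np.round(np.median(w,0),3),'top',np.round(top.mean(0),4),len(top))
E
```

```text
[0.20693491 0.64198206 0.22562541] [ 3.13994001e+00 -1.27526720e-04 -3.11920084e-01] 0.08805619318125837 0.0188
top {'mtx': [[359.787, 0.0, 257.224], [0.0, 359.787, 192.301], [0.0, 0.0, 1.0]], 'R': [[-0.004, -1.0, -0.016], [-0.999, 0.005, -0.052], [0.052, 0.016, -0.999]], 't': [0.092, 0.548, 0.692]}
top seal 0.98 [152.9, 133.7, 26.8, 23.2] med [0.64  0.259 0.059] top [0.6434 0.2622 0.06  ] 219
top seal 0.92 [240.1, 277.7, 21.1, 25.6] med [0.367 0.105 0.06 ] top [0.3626 0.1063 0.0602] 254
top seal 0.69 [224.0, 172.5, 17.1, 21.2] med [0.563 0.137 0.082] top [0.5641 0.1369 0.0821] 273
top plunger 0.52 [221.7, 221.3, 15.8, 17.4] med [0.478 0.139 0.055] top [0.4793 0.1391 0.0557] 163
top holder 0.94 [198.9, 159.1, 67.6, 86.1] med [0.527 0.135 0.012] top [0.535  0.1355 0.0442] 589
top paste_jar 0.97 [144.2, 177.9, 32.3, 28.1] med [0.55  0.269 0.044] top [0.5516 0.2751 0.0447] 554
top paperweight 0.94 [308.9, 171.2, 33.3, 27.5] med [ 0.559 -0.039  0.025] top [ 0.5586 -0.0407  0.0254] 549
top inkstone 0.96 [220.3, 89.3, 58.6, 46.1] med [0.708 0.103 0.014] top [0.7085 0.1031 0.0138] 1726
side
[... 387 characters left out ...]
.67 [220.1, 206.0, 19.3, 33.8] med [0.469 0.007 0.041] top [0.4709 0.0157 0.0606] 144
side plunger 0.55 [222.1, 146.2, 23.4, 20.6] med [0.548 0.258 0.034] top [0.5507 0.272  0.0451] 166
side holder 0.94 [203.4, 171.7, 79.5, 48.7] med [0.528 0.115 0.013] top [0.5201 0.1294 0.0446] 235
side paste_jar 0.87 [225.1, 146.1, 21.1, 23.2] med [0.548 0.259 0.031] top [0.5507 0.272  0.0451] 166
side paperweight 0.8 [267.1, 227.4, 23.5, 22.7] med [ 0.555 -0.054  0.025] top [ 0.558  -0.0446  0.0261] 357
side paperweight 0.42 [247.8, 160.9, 16.3, 24.3] med [0.561 0.123 0.065] top [0.5632 0.1332 0.0825] 104
side inkstone 0.88 [295.9, 174.3, 34.6, 30.7] med [0.705 0.092 0.014] top [0.7074 0.0978 0.0145] 720
```

```bash
python3 - <<'E'
from h import *
p,d=grab('top');k=p[130:270,140:350,::-1];cv2.imwrite('pics/a.png',cv2.resize(k,(780,520),interpolation=cv2.INTER_CUBIC))
r=[r for r in arm.trace('holder','top')][0]
w=world('top',d,np.ones_like(r['mask']));
box=(w[:,0]>.42)&(w[:,0]<.64)&(w[:,1]>.04)&(w[:,1]<.235)
for lo,hi,n in((.009,.0155,'base'),(.01,.1,'all'),(.036,.044,'blocks'),(.077,.09,'seal'),(.05,.06,'plunger')):
    q=w[box&(w[:,2]>lo)&(w[:,2]<hi)]
    a=cv2.minAreaRect((q[:,:2]*1000).astype(np.float32));print(n,len(q),a,q.mean(0))
E
```

```text
base 3898 ((532.9840087890625, 137.6546630859375), (129.44287109375, 171.5896759033203), 88.71537780761719) [0.5256834  0.13698396 0.0116641 ]
all 5264 ((533.0376586914062, 137.677490234375), (129.30987548828125, 171.2968292236328), 88.5999526977539) [0.53217047 0.13697561 0.02215541]
blocks 435 ((527.234375, 138.2847900390625), (100.75782012939453, 126.24713897705078), 87.52191925048828) [0.55707784 0.13437343 0.03937201]
seal 278 ((564.228515625, 136.87818908691406), (29.157615661621094, 30.3923282623291), 89.4754867553711) [0.56402716 0.13681033 0.08206418]
plunger 182 ((512.6367797851562, 137.52114868164062), (26.154029846191406, 91.09695434570312), 87.06344604492188) [0.48145297 0.13844916 0.05587179]
```

View pics/a.png

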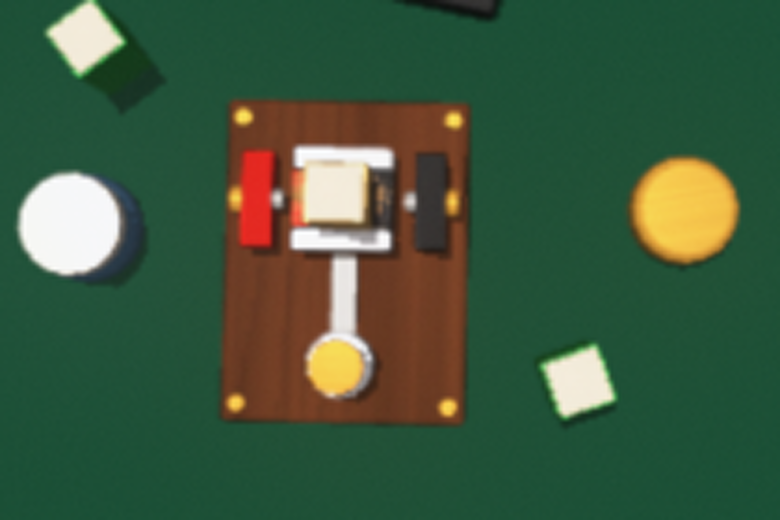

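View pics/side1.png

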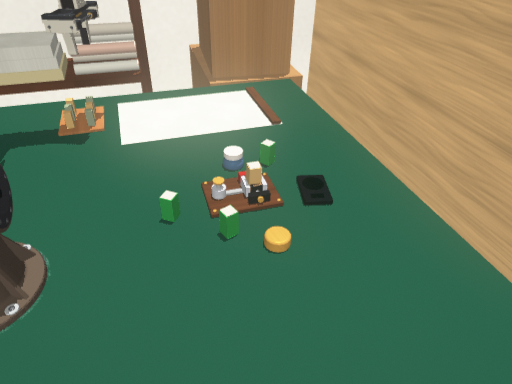

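```bash
python3 -m crank '[[[0.6,0.6,0,0.6],[2,2,0,2],[3.6,3.5,0,3.5],[5.3,5.1,0,5],[7,6.7,0,6.5],[8.7,8.3,0,8],[10.4,9.9,0,9.5],[12.1,11.5,0,11],[13.8,13.1,1,12.5],[15.2,14.5,2,13.8],[16.2,15.5,3,14.5],[16.5,15.8,4,14.7]]]' 1 10
cat >> h.py <<'E'
def delta(x,y,z):
    "tool-axis shift in units to put the TCP at x,y,z"
    from scipy.spatial.transform import Rotation as Ro
    s=arm.get_state();R=Ro.from_euler('xyz',s['ee_rot'])
    return np.round(R.inv().apply(np.array([x,y,z])-s['eef_pos'])/.025,2), (-0.023-np.pi/2-s['ee_rot'][2])*-180/np.pi/5
E
python3 -c "
from h import *
print(delta(.479,.139,.058))"
```

```text
t: 2.3
eef_pos: [0.4787, 0.1373, 0.126]
ee_rot: [-3.141, 0.0, -1.6]
force: [0.1, -0.3, 0.2]
width: 0.0006
gripper_force: 0.0
(array([-0.07, -0.01,  2.72]), np.float64(-0.07066251706597806))
```

```bash
python3 -m crank '[[[-0.05,0,0.7,-0.05],[-0.05,0,1.7,-0.05],[-0.05,0,2.4,-0.05],[-0.05,0,2.65,-0.05],[-0.05,0,2.75,-0.05],[-0.05,0,2.85,-0.05],[-0.05,0,2.95,-0.05],[-0.05,0,3.05,-0.05],[-0.05,0,3.1,-0.05],[-0.05,0,3.1,-0.05]]]'
```

```text
t: 3.55
eef_pos: [0.479, 0.1413, 0.0502]
ee_rot: [-3.14, 0.0, -1.59]
force: [-2.8, 0.1, 9.0]
width: 0.0002
gripper_force: 4.6
```

```bash
python3 -m crank '[[[0,0,0.06,0],[0,0,0.12,0],[0,0,0.16,0],[0,0,0.16,0],[0,0,0.16,0]]]'; python3 - <<'E'
from h import *
p,d=grab('top')
w=world('top',d,np.ones(d.shape,bool))
q=w[(w[:,0]>.54)&(w[:,0]<.59)&(w[:,1]>.115)&(w[:,1]<.16)&(w[:,2]>.078)&(w[:,2]<.1)]
print(len(q),q.mean(0) if len(q) else '')
p,d=grab('side','s2.png')
for r in arm.trace('seal','side'):
    w=world('side',d,r['mask']);print(r['score'],np.percentile(w[:,2],95),np.median(w,0))
E
```

```text
t: 4.18
eef_pos: [0.479, 0.1414, 0.048]
ee_rot: [-3.14, 0.001, -1.589]
force: [-10.8, -1.3, 31.2]
width: 0.0003
gripper_force: 15.6
0 
0.93 0.06138703083685806 [0.36076427 0.09548163 0.03736565]
0.83 0.08696644787025674 [0.5604809  0.12275714 0.07076079]
0.6 0.06152533346488561 [0.4688117  0.0074526  0.03877171]
0.52 0.061602399167322616 [0.63956648 0.25278446 0.0344406 ]
```

```bash
python3 -m crank '[[[0,0,-0.3,0],[0,0,-1.2,0],[0,0,-2.4,0],[0,0,-3,0],[0,0.8,-3,0],[0,2,-3,0],[0,3,-3,0],[0,3.4,-3,0],[0,3.4,-3,0],[0,3.4,-3,0]]]' 0.42 5
python3 - <<'E'
from h import *
print(delta(.564,.137,.050))
p,d=grab('top')
w=world('top',d,np.ones(d.shape,bool))
p,d=grab('side')
for r in arm.trace('seal','side'):
    w=world('side',d,r['mask']);m=w[w[:,2]>np.percentile(w[:,2],95)-.003].mean(0);print(r['score'],m)
E
```

```text
t: 5.58
eef_pos: [0.3943, 0.1432, 0.1202]
ee_rot: [-3.141, 0.0, -1.59]
force: [0.3, -0.4, 0.3]
width: 0.0509
gripper_force: 0.0
(array([ 0.12, -6.79,  2.81]), np.float64(0.04256649665876701))
0.93 [0.56341152 0.1332771  0.08608394]
0.88 [0.64277382 0.26054459 0.06067304]
0.7 [0.36148218 0.10232855 0.0606482 ]
0.68 [0.47171446 0.01584828 0.06061017]
0.26 [0.55093173 0.27266456 0.04516609]
```

```bash
python3 -m crank '[[[0,-0.8,0,0],[0.1,-2.4,0,0],[0.2,-4.4,0,0],[0.23,-5.9,0,0],[0.23,-6.6,0,0],[0.23,-6.79,0,0],[0.23,-6.79,0,0]]]'
python3 -c "
from h import *
print(delta(.564,.137,.050))"
```

```text
t: 6.6
eef_pos: [0.5624, 0.1337, 0.1198]
ee_rot: [3.141, -0.0, -1.59]
force: [-0.8, 0.5, 0.0]
width: 0.0509
gripper_force: 0.0
(array([-0.14, -0.06,  2.79]), np.float64(0.03864838718852644))
```

```bash
python3 -m crank '[[[-0.13,-0.06,0.3,0.04],[-0.13,-0.06,1.2,0.04],[-0.13,-0.06,2.2,0.04],[-0.13,-0.06,2.6,0.04],[-0.13,-0.06,2.78,0.04],[-0.13,-0.06,2.78,0.04]]]'
python3 -m crank '[[[0,0,0,0],[0,0,0,0],[0,0,0,0],[0,0,0,0],[0,0,0,0]]]' 0.8 12
```

```text
t: 7.35
eef_pos: [0.5649, 0.1373, 0.051]
ee_rot: [-3.141, 0.0, -1.593]
force: [0.7, 0.1, 0.3]
width: 0.0511
gripper_force: 0.0
t: 7.98
eef_pos: [0.5649, 0.1371, 0.051]
ee_rot: [-3.141, 0.0, -1.594]
force: [-3.0, 0.3, 5.9]
width: 0.03
gripper_force: 12.0
```

```bash
cat >> h.py <<'E'
def lean(fn=None):
    "lean of the seal's -y face towards red, rad, from the side camera"
    p,d=grab('side',fn)
    w=world('side',d,np.ones(d.shape,bool))
    s=w[(abs(w[:,0]-.564)<.011)&(w[:,1]>.1)&(w[:,1]<.175)&(w[:,2]>.046)&(w[:,2]<.1)]
    # face: iterative fit y=a*z+b*x+c
    q=s[s[:,2]<.079]
    for _ in range(6):
        A=np.c_[q[:,2]-.06,q[:,0]-.564,np.ones(len(q))];k=np.linalg.lstsq(A,q[:,1],rcond=None)[0]
        r=q[:,1]-A@k;g=abs(r)<max(.001,2*np.median(abs(r)));q=q[g]
    # top face: z=a*y+..
    t=s[s[:,2]>.081];kt=None
    if len(t)>10:
        A=np.c_[t[:,1]-.137,t[:,0]-.564,np.ones(len(t))];kt=np.round(np.linalg.lstsq(A,t[:,2],rcond=None)[0],4)
    print('face lean',np.round(k,4),len(q),'top',kt,len(t),arm.get_state()['force'])
E
python3 -c "
from h import *
lean('l0.png')"
python3 -m crank '[[[-0.1,0,0,0],[-0.2,0,0,0],[-0.25,0,0,0],[-0.25,0,0,0]]]'
python3 -c "
from h import *
lean('l1.png')"
```

```text
face lean [-0.0269 -0.0722  0.1217] 70 top [0.0701 0.0364 0.0862] 79 [-0.92219844  0.39836844  5.16963791]
t: 8.52
eef_pos: [0.5647, 0.1415, 0.0506]
ee_rot: [3.141, -0.002, -1.594]
force: [1.6, -7.8, 2.8]
width: 0.03
gripper_force: 12.0
face lean [ 0.0442 -0.0073  0.1249] 62 top [ 0.0409 -0.0178  0.0855] 78 [ 0.77885624 -7.64512228  3.16670133]
```

```bash
python3 -m crank '[[[-0.08,0,0,0],[-0.14,0,0,0],[-0.14,0,0,0]]]'
python3 - <<'E'
from h import *
lean('l2.png');lean()
p=cv2.imread('pics/l2.png')[140:225,190:300];cv2.imwrite('pics/l2c.png',cv2.resize(p,(770,595),interpolation=cv2.INTER_CUBIC))
E
```

```text
t: 8.95
eef_pos: [0.5647, 0.1447, 0.0506]
ee_rot: [3.14, -0.003, -1.594]
force: [1.4, -9.0, 5.1]
width: 0.03
gripper_force: 12.0
face lean [ 0.0828 -0.0385  0.1266] 67 top [0.0158 0.0031 0.0857] 77 [ 2.25181613 -9.29603201  5.12708492]
face lean [ 0.0608 -0.0432  0.1259] 61 top [-0.0063 -0.03    0.0858] 75 [ 1.00974362 -8.74683369  4.75354368]
```

View pics/l2c.png

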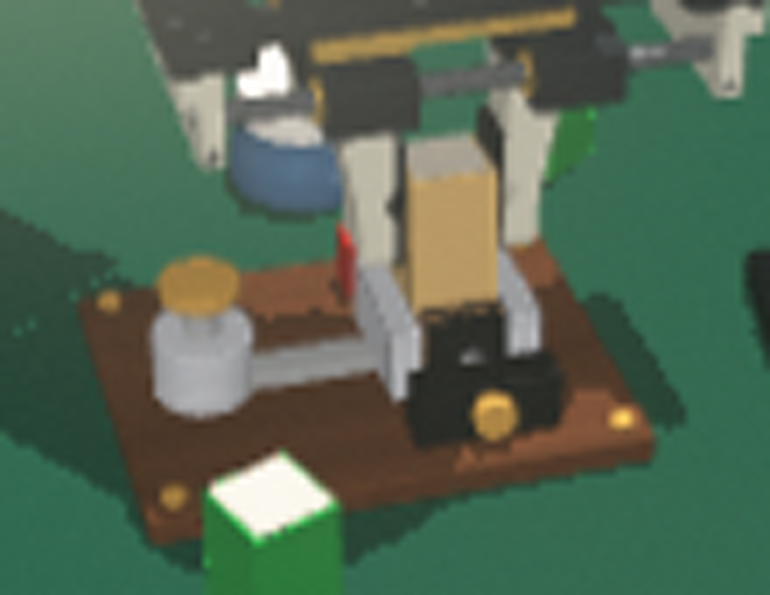

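```bash
python3 -m crank '[[[-0.08,0,0,0],[-0.14,0,0,0],[-0.14,0,0,0]]]'
python3 -c "
from h import *
lean('l3.png');lean();lean()"
```

```text
t: 9.43
eef_pos: [0.5648, 0.1482, 0.0507]
ee_rot: [3.14, -0.003, -1.594]
force: [0.8, -8.4, 4.9]
width: 0.03
gripper_force: 12.0
face lean [ 0.1324 -0.034   0.1278] 77 top [-0.0028  0.0087  0.0863] 74 [  0.34432725 -10.8069533    5.16205889]
face lean [ 0.1449 -0.0115  0.1279] 68 top [-0.005  -0.0027  0.0862] 71 [ 0.77877811 -8.97306193  4.55572203]
face lean [ 0.1461 -0.0435  0.1275] 63 top [ 0.0149 -0.0016  0.086 ] 73 [ 1.10484565 -8.83432694  5.62709828]
```

```bash
cat >> h.py <<'E'
def topy():
    for _ in range(3):
        p,d=grab('side')
        w=world('side',d,np.ones(d.shape,bool))
        s=w[(abs(w[:,0]-.564)<.011)&(w[:,1]>.1)&(w[:,1]<.185)&(w[:,2]>.081)&(w[:,2]<.1)]
        print('top y mean,5%,95%',np.round([s[:,1].mean(),*np.percentile(s[:,1],[5,95])],4),len(s))
E
python3 -c "
from h import *
topy()"
```

```text
top y mean,5%,95% [0.14   0.13   0.1566] 76
top y mean,5%,95% [0.1401 0.1302 0.1562] 74
top y mean,5%,95% [0.1399 0.1298 0.1574] 73
```

```bash
python3 -m crank '[[[0.15,0,0,0],[0.3,0,0,0],[0.45,0,0,0],[0.6,0,0,0],[0.75,0,0,0],[0.9,0,0,0],[0.9,0,0,0]]]'
python3 -c "
from h import *
lean('l4.png');lean();topy()"
```

```text
t: 10.6
eef_pos: [0.5654, 0.1296, 0.051]
ee_rot: [-3.139, 0.003, -1.594]
force: [-2.1, 7.1, 3.0]
width: 0.0298
gripper_force: 12.0
face lean [-0.1001 -0.0074  0.1159] 62 top [ 0.1531 -0.0206  0.0887] 87 [-2.20223685  7.43894162  3.38435091]
face lean [-0.1033 -0.0278  0.116 ] 80 top [0.1311 0.0227 0.0882] 88 [-1.81030379  7.71418923  2.78666335]
top y mean,5%,95% [0.1243 0.1128 0.1396] 90
top y mean,5%,95% [0.1245 0.1123 0.1392] 88
top y mean,5%,95% [0.1247 0.1131 0.139 ] 89
```

```bash
python3 -m crank '[[[0.06,0,0,0],[0.12,0,0,0],[0.12,0,0,0]]]'
python3 -c "
from h import *
lean('l5.png');lean();topy()"
```

```text
t: 11.22
eef_pos: [0.5654, 0.1269, 0.0511]
ee_rot: [-3.139, 0.003, -1.593]
force: [-2.5, 8.7, 4.5]
width: 0.03
gripper_force: 12.0
face lean [-0.1949 -0.0327  0.1149] 61 top [0.1741 0.0127 0.0895] 90 [-2.60949373  8.90078874  4.71316339]
face lean [-0.163  -0.0063  0.1145] 60 top [0.1898 0.0074 0.0896] 87 [-3.20940302 10.00003734  5.01339235]
top y mean,5%,95% [0.1222 0.1103 0.1361] 89
top y mean,5%,95% [0.1226 0.1106 0.1359] 89
top y mean,5%,95% [0.1223 0.1098 0.136 ] 89
```

```bash
python3 -m crank '[[[-0.15,0,0,0],[-0.3,0,0,0],[-0.45,0,0,0],[-0.6,0,0,0],[-0.75,0,0,0],[-0.9,0,0,0],[-1,0,0,0],[-1,0,0,0]]]'
python3 -c "
from h import *
lean('l6.png');lean();topy()"
```

```text
t: 12.48
eef_pos: [0.5645, 0.1476, 0.0504]
ee_rot: [3.14, -0.003, -1.594]
force: [1.4, -9.3, 5.3]
width: 0.03
gripper_force: 12.0
face lean [ 0.1415 -0.0194  0.1274] 65 top [0.042  0.0529 0.0874] 80 [ 2.47330914 -8.34091958  4.38028715]
face lean [ 0.1146 -0.0727  0.1274] 71 top [0.0576 0.0132 0.087 ] 85 [ 1.38375177 -7.852739    4.74411101]
top y mean,5%,95% [0.1398 0.1297 0.1574] 81
top y mean,5%,95% [0.1397 0.1296 0.1579] 81
top y mean,5%,95% [0.1393 0.129  0.1572] 83
```

```bash
python3 -m crank '[[[-0.08,0,0,0],[-0.14,0,0,0],[-0.14,0,0,0]]]'
python3 -c "
from h import *
lean('l7.png');lean();topy()"
python3 -m crank '[[[0.15,0,0,0],[0.3,0,0,0],[0.45,0,0,0],[0.6,0,0,0],[0.75,0,0,0],[0.9,0,0,0],[1.05,0,0,0],[1.15,0,0,0],[1.15,0,0,0]]]'
python3 -c "
from h import *
lean('l8.png');lean();topy()"
```

```text
t: 13.1
eef_pos: [0.5646, 0.1509, 0.0504]
ee_rot: [3.14, -0.003, -1.594]
force: [1.4, -9.0, 4.8]
width: 0.0297
gripper_force: 12.0
face lean [ 0.219  -0.0435  0.1282] 69 top [ 0.037  -0.0154  0.0876] 79 [ 1.51091776 -9.58274115  4.20803235]
face lean [0.2033 0.0144 0.1286] 80 top [ 0.0216 -0.005   0.0877] 81 [ 0.98818263 -8.63793232  5.77999949]
top y mean,5%,95% [0.1417 0.1324 0.1605] 80
top y mean,5%,95% [0.1413 0.1324 0.1584] 78
top y mean,5%,95% [0.1409 0.1317 0.1589] 80
t: 14.48
eef_pos: [0.5653, 0.1265, 0.051]
ee_rot: [-3.139, 0.003, -1.593]
force: [-0.9, 8.2, 4.5]
width: 0.0303
gripper_force: 12.0
face lean [-0.1708 -0.0151  0.1149] 67 top [0.2819 0.0275 0.0932] 99 [-1.25930468  8.74107315  4.75522482]
face lean [-0.1714 -0.0202  0.1149] 69 top [ 0.2562 -0.0104  0.0931] 97 [-1.90571971  8.07011435  4.39529283]
top y mean,5%,95% [0.1211 0.1099 0.1349] 97
top y mean,5%,95% [0.1207 0.1094 0.1359] 96
top y mean,5%,95% [0.1209 0.1103 0.135 ] 95
```

```bash
python3 -m crank '[[[-0.15,0,0,0],[-0.3,0,0,0],[-0.45,0,0,0],[-0.55,0,0,0],[-0.55,0,0,0]]]'
python3 -c "
from h import *
lean('l9.png');lean();topy()"
```

```text
t: 15.35
eef_pos: [0.5647, 0.137, 0.0503]
ee_rot: [3.141, -0.002, -1.594]
force: [2.1, -6.1, 2.8]
width: 0.0302
gripper_force: 12.0
face lean [-0.0261 -0.0289  0.1219] 80 top [0.176  0.0196 0.0897] 94 [ 2.30605064 -5.70707903  1.90266563]
face lean [-0.016   0.0368  0.122 ] 78 top [ 0.1672 -0.0054  0.0896] 93 [ 2.81630531 -6.74260497  1.99795273]
top y mean,5%,95% [0.1299 0.1192 0.1457] 96
top y mean,5%,95% [0.1301 0.1201 0.1452] 95
top y mean,5%,95% [0.1303 0.1196 0.1469] 93
```

```bash
python3 -m crank '[[[-0.06,0,0,0],[-0.1,0,0,0],[-0.1,0,0,0]]]'
python3 -c "
from h import *
lean();topy()"
python3 -m crank '[[[0,0,0,0],[0,0,0,0],[0,0,-0.1,0],[0,0,-0.2,0],[0,0,-0.3,0],[0,0,-0.4,0],[0,0,-0.5,0],[0,0,-0.6,0],[0,0,-0.6,0]]]' 0.9 40
python3 -c "
from h import *
lean();topy()"
```

```text
t: 15.98
eef_pos: [0.5645, 0.1391, 0.0501]
ee_rot: [3.14, -0.002, -1.594]
force: [2.9, -6.5, 1.0]
width: 0.0299
gripper_force: 12.0
face lean [-0.0242 -0.0099  0.1236] 67 top [0.162  0.0599 0.0894] 90 [ 2.49224885 -5.53197849  1.71278579]
top y mean,5%,95% [0.1321 0.1221 0.1482] 92
top y mean,5%,95% [0.1319 0.1209 0.1489] 92
top y mean,5%,95% [0.1324 0.1222 0.1475] 89
t: 17.3
eef_pos: [0.5645, 0.1407, 0.0653]
ee_rot: [3.141, -0.0, -1.594]
force: [0.3, 0.3, -1.4]
width: 0.0301
gripper_force: 40.0
face lean [ 0.0324 -0.0518  0.1252] 63 top [ 0.1393 -0.0131  0.0922] 65 [-0.31875646 -0.25582583 -1.38011593]
top y mean,5%,95% [0.1249 0.1232 0.1271] 64
top y mean,5%,95% [0.1246 0.1226 0.1265] 65
top y mean,5%,95% [0.125  0.1226 0.1269] 62
```

```bash
python3 -m crank '[[[0,0,-0.1,0],[0,0,-0.25,0],[0,0,-0.4,0],[0.1,0,-0.5,0],[0.1,0,-0.5,0],[0.1,0,-0.5,0]]]'
python3 - <<'E'
from h import *
p,d=grab('side','e.png')
for r in arm.trace('seal','side'):
    w=world('side',d,r['mask']);print(round(r['score'],2),np.median(w,0),np.percentile(w[:,2],[1,3,50,97,99]))
w=world('side',d,np.ones(d.shape,bool))
s=w[(abs(w[:,0]-.564)<.011)&(w[:,1]>.1)&(w[:,1]<.175)&(w[:,2]>.062)&(w[:,2]<.106)]
A=np.c_[s[:,2]-.085,s[:,0]-.564,np.ones(len(s))];g=np.ones(len(s),bool)
for _ in range(6):
    k=np.linalg.lstsq(A[g],s[g,1],rcond=None)[0];g=abs(s[:,1]-A@k)<.002
print('face',k,g.sum(),arm.get_state()['force'])
p=p[130:215,190:300,::-1];cv2.imwrite('pics/ec.png',cv2.resize(p,(770,595),interpolation=cv2.INTER_CUBIC))
E
```

```text
t: 18.25
eef_pos: [0.5647, 0.1382, 0.078]
ee_rot: [3.141, 0.0, -1.594]
force: [0.3, -0.6, -2.6]
width: 0.03
gripper_force: 40.0
0.96 [0.46905394 0.00713174 0.04003601] [0.00065243 0.00243484 0.04003601 0.06195015 0.06238586]
0.91 [0.56282708 0.12297125 0.09494998] [0.05851892 0.06041862 0.09494998 0.11861871 0.1192152 ]
0.66 [0.36050562 0.09624409 0.04197138] [0.00486497 0.00762052 0.04197138 0.06161731 0.0622684 ]
0.46 [0.65243131 0.25095405 0.02252096] [9.25553127e-05 1.03132024e-03 2.25209611e-02 5.05244775e-02
 1.02937723e-01]
0.39 [ 0.55432609 -0.05305232  0.0253036 ] [0.00482648 0.00622048 0.0253036  0.02786668 0.02816491]
face [-0.01527854 -0.01701835  0.12271266] 135 [ 0.50712862  0.7916256  -2.0838113 ]
```

View pics/ec.png

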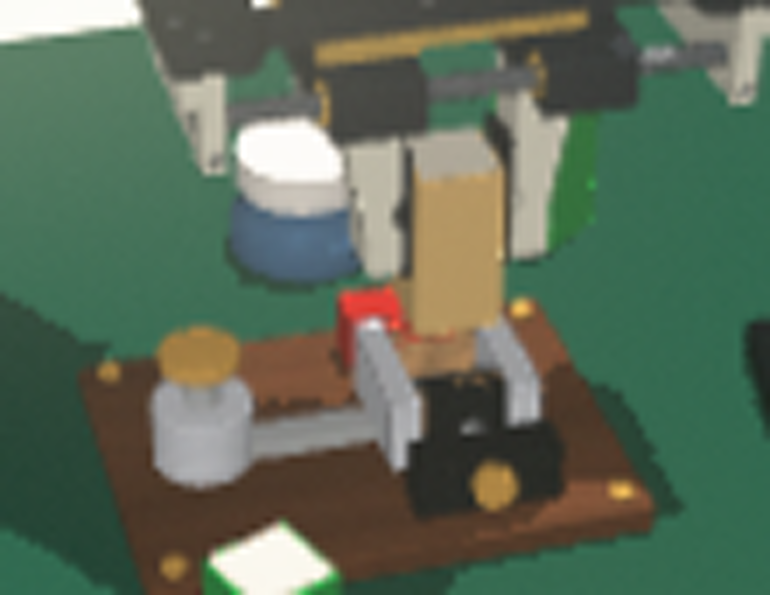

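```bash
python3 -m crank '[[[0,0,0.05,0],[0,0,0.05,0],[0,0,0.05,0],[0,0,0.05,0]]]' && python3 -c "
from station import arm
print(arm.job_done())"
```

```text
t: 18.85
eef_pos: [0.5647, 0.1383, 0.0768]
ee_rot: [3.142, -0.0, -1.594]
force: [-0.4, 0.0, -2.6]
width: 0.0299
gripper_force: 40.0
the job is handed in; nothing more can be done
None
```

I pressed the plunger to its stop, rocked the seal towards red and black twice (each lean estimated at 6° or more), and drew it out; I've handed the job in at about 19 s. The gripper holds it upright and still over the socket, its foot about 16 mm clear of the jaws. I didn't go near the jar, paperweight or inkstone. The hand-in gave no verdict.

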